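Reset the temperature controller with its sunken key

ROBOT

A 6-joint arm with a two-finger parallel gripper is mounted at the origin on a cart in front of the work surface, level with it; the furniture and walls round the work are solid. World frame = base frame: x ahead of the robot, y to its left, z up, the work surface at z = 0. Lengths are in m, angles in degrees, forces in N, time in s.
With the tool pointing down it reaches from about 0.3 to 0.825 m from the base axis. Payload 5.4 kg.
Tool frame: the origin (TCP) lies midway between the tips of the shut fingers; the grasp point (between the pads) lies 19 mm behind it; z points along the fingers, y is the line along which they close (so a half turn about z gives the same grasp; the last joint's range is limited). The gripper opens to 92 mm and grips with 3 to 60 N. Pads are 20 mm wide; open, the fingers measure 128 mm over their backs; the gripper's body (75 mm by 189 mm) begins 69 mm behind the grasp point.
Start: joints at [53.68, 9.076, 91.501, -0, 79.423, -12.038], TCP at [0.236, 0.524, 0.188] pointing down, gripper open.
Joint ranges: [-166.64, 166.64], [-54.1, 131.32], [10.49, 154.53], [-73.88, 253.88], [9.74, 151.15], [-171.62, 171.62]. Speed limits (degrees/s): [147.25, 147.25, 180, 180, 180, 180].

INTERFACE

Orientations are given as a 3x3 rotation matrix whose columns are the frame's x, y, z axes.
In Python, from cell import get_obs, optics, arm gives the robot as it stands. The module is installed in compiled form; this text tells all that it offers.
- The arm moves only by the tool creep_tool, called after "Request:" in YAML: its name, and indented under it one key for each argument. Schema: {"type":"object","properties":{"deltas":{"type":"array","items":{"type":"number"},"minItems":5,"maxItems":40},"force":{"type":"number"},"only":{"type":"string"},"quiet":{"type":"boolean"},"lines":{"type":"string"}},"required":["deltas"],"additionalProperties":false}. deltas is one flat list of numbers that holds 1 to 8 rows one after another, with no inner brackets; each row has 5 numbers: the opening from 0.0 (shut) to 1.0 (fully open), then dx, dy, dz in shares of the most that a row can go, 1 being 62.5 mm, then a turn about the tool's z in shares of 90 degrees (1.0 is 90 degrees); each row shifts and turns the commanded pose from where the row before left it, along the tool's axes as they then stand; what a row does not reach is not made up. A row lasts 1/8 s, in which the tool goes at most 0.0625 m and 10.7 degrees, less where a joint would pass 70% of its speed; a pose out of reach is approached as far as the arm can. The fingers move at their own pace and stop on an object; force is the grip in N (left out, the last holds). Time passes only in rows, so rows that do not move let the fingers close. The tool returns the time, the measured TCP pose, the force, the opening and the grip force at its end. only (a regular expression) keeps the lines of the reply that match it, lines (a string "A,B") keeps lines A to B, and quiet returns only ok. No shift or turn number may pass 1 either way. Input that does not fit is refused with a message, and nothing moves.
- get_obs(): the state, without advancing time (a new reading comes with each control period).
- optics.snapshot(name): name is "scene" or "top" or "wrist"; returns (picture, depth): 480x640x3 uint8, red, green, blue; 480x640 float32, m along the optical axis (not along the pixel's ray), 0 where there is no reading.
- optics.calibration(name): a dict with "fovy" (degrees; the focal length in pixels is half the picture's height over the tangent of half this angle, whatever the lens; pixels are square), "cx", "cy" (the principal point, pixels), "eye" and "orientation" of the camera in the world. Camera axes: x right, y down, z forward; pixel columns grow to the right and rows downward; lengths in m; the calibration is good to about 2 mm. A picture is of the moment at which its call begins: read the wrist's pose just before it. calibration takes no time and is no camera call; for the wrist camera it gives the pose at the moment of the call.
- arm.finish_job(): hands the job in; it is judged then, once.
The state is a dict: "t": time; "joint_pos": joint angles; "joint_vel": joint speeds; "tau": joint torques, N m; "tool_pos": TCP position; "ee_rot": TCP orientation; "wrist_force": force on the tool from outside, world axes, zero at the start; "ft_torque": the same for the moment, N m; "finger_gap": opening from 0.0 (shut) to 1.0 (fully open); "gripper_force": force on a finger pad.
Only numpy, scipy, OpenCV 4.12 (cv2) and the standard library are available. Lean on these libraries where they do the work, as an engineer would, in place of code of your own. Each camera call takes 0.05 s, during which the arm holds its last target. There are 200 camera calls.

TASK

Reset the alarm on the white temperature controller: with a fingertip, push the black sliding guard by its yellow ridge off the green key's well until it is fully home over the red key's well. Then reach down into the uncovered well, press the sunken green key fully down, keep it down for about two seconds, and let it spring back. Pick nothing up, never press the red key, and leave the controller and the small things beside it where they stand.

Things in the scene. Friction and masses are not known exactly. Their poses are not given: they have to be found in the camera images.
- controller: White bench controller, 120 (x) x 170 (y) x 46 mm high, 1.5 kg, loose on the desk. Origin: centre of its underside; z up, -x its front, y to its left. In its top two wells centred at x = -14 mm, y = +35 mm (green key) and y = -35 mm (red key). Rails at x = -41 and +13 mm and stops at y = +-73 mm rise 6 mm above its top; a display bezel at x = +22 to +58 mm rises 13 mm, its lamp 18 mm.
- green_well (a point): Centre of the mouth of the left (+y) well, level with the controller's top face, 46 mm above its underside; axes as the controller's. The well is rectangular, 36 mm (x) x 54 mm (y), 22 mm deep; the other well is alike.
- green_key_face (a point): Centre of the top face of the round green key, 22 mm across, in the middle of the left well, 13 mm below the controller's top face; it travels 5 mm straight down. The spring takes 1.2 N to start it and about 4.3 N to hold it fully down; there it stops hard. It springs back by itself.
- red_key_face (a point): Centre of the top face of the red key, alike, in the right (-y) well. Must not be pressed.
- guard_ridge (a point): Middle of the top edge of the yellow ridge on the sliding guard, 20 mm above the controller's top face. The ridge is 36 mm (x) x 6 mm (y), 15 mm high, across the middle of the black plate, 46 mm (x) x 64 mm (y) x 3 mm, whose top lies 4 mm above the controller's top face. The guard slides along the controller's y only.
- guard (a joint): Position of the guard in m: 0 = fully over the green key (+y end), 0.070 = fully over the red key (-y end, stop). Starts between 0 and 0.012. Friction about 1.2 N; it stays where it is left.
- green_key (a joint): Depth of the green key in m: 0 = up, 0.005 = fully down.
- red_key (a joint): Depth of the red key in m: 0 = up, 0.005 = fully down.
- dish: Clear glass petri dish, 64 mm across, 17 mm high, loose, to the right (-y) of the controller. Origin: centre of its underside. Bystander.
- vial: Small white bottle with a blue cap, 26 mm across, 58 mm high, loose, to the left (+y) of the controller. Origin: centre of its underside. Bystander.
- stopper: Black rubber stopper, 26 mm across, 27 mm high, loose, to the left (+y) of the controller. Origin: centre of its underside. Bystander.

How it is judged (in metres and radians):
On the way, in this order (a step that is already met when the one before it is completed fails the run):
1. the guard is pushed over the red key's well (within 7 mm of its stop), the green key still up (value of joint guard above 0.063 m and value of joint green_key below 0.001 m), for 0.2 s.
2. the green key is held fully down (over 4 mm of its 5 mm) for at least 1.2 s with the guard over the red key (value of joint green_key above 0.004 m and value of joint guard above 0.063 m and contact force between the fingers and controller above 1 N), for 1.2 s.
At the end, for the whole second after the job is handed in: The guard stands over the red key's well (within 7 mm of its stop), both keys are up again, the controller stands flat and at rest within 25 mm of where it stood, and dish, vial and stopper within 15 mm (all of step 1 and value of joint red_key below 0.001 m and distance of controller from where it was at the start of the episode below 0.025 m and angle between controller's own z axis and vertical below 0.05 rad and linear speed of controller below 0.01 m/s and distance of each of dish, vial, stopper from where it was at the start of the episode below 0.015 m); the robot touches nothing.
It fails at once if the red key is pressed (value of joint red_key above 0.0015 m).
It fails at once if the controller is lifted or tipped (height (world z) of controller above 0.008 m or angle between controller's own z axis and vertical above 0.12 rad).
It fails at once if the controller is shoved away (over 25 mm) (distance of controller from where it was at the start of the episode above 0.025 m).
It fails at once if a bystander is moved or lifted (over 15 mm) (distance of any of dish, vial, stopper from where it was at the start of the episode above 0.015 m).
It also fails if it takes over 42 s, if anything falls off the work surface, if the arm or the gripper's body presses on something with over 40 N, if the wrist force passes 120 N, or if a joint passes its speed limit or range.

## Working session

There is one attempt and no reset: what is moved stays moved. The work goes in short steps, Python scripts to look and compute and a tool call to move; the robot and the scene stay as the last step left them, time stands still between calls to the robot, and variables do not carry over. Pictures are saved under pics/ and viewed, at most 13 in all, crops included, and the job is handed in when it is done.

```bash
mkdir -p pics
```

Create h.py:
```python
import numpy as np, cv2
from cell import get_obs, optics, arm
def ray(c,u,v):
    f=240/np.tan(np.radians(c["fovy"])/2)
    return np.array(c["orientation"])@np.array([(u-c["cx"])/f,(v-c["cy"])/f,1])
def at_z(c,u,v,z):
    r=ray(c,u,v); e=np.array(c["eye"]); return e+r*(z-e[2])/r[2]
```

Run:
```python
from h import *
np.set_printoptions(precision=4,suppress=True)
for n in ("top","scene"):
    p,d=optics.snapshot(n); c=optics.calibration(n); print(n,c)
    cv2.imwrite(f"pics/{n}.png",p[...,::-1]); np.savez(n,p=p,d=d)
o=get_obs(); print(o["tool_pos"],o["ee_rot"],o["t"])
```

```text
top {'fovy': 52.583866453756244, 'cx': 320.0388715698293, 'cy': 248.16836103266445, 'eye': array([ 0.2563, -0.2811,  0.9082]), 'orientation': array([[ 0.1131, -0.9721,  0.2057],
       [-0.9936, -0.1104,  0.0244],
       [-0.001 , -0.2071, -0.9783]])}
scene {'fovy': 43.26142755618618, 'cx': 318.75270910656945, 'cy': 243.1027177066971, 'eye': array([0.0428, 0.3024, 0.6173]), 'orientation': array([[-0.8287, -0.3458,  0.4401],
       [-0.5597,  0.5244, -0.6417],
       [-0.0089, -0.7781, -0.6281]])}
[0.2361 0.5236 0.1868] [[-0.9115  0.4112 -0.001 ]
 [ 0.4112  0.9115 -0.0014]
 [ 0.0003 -0.0017 -1.    ]] 0.1
```

View pics/top.png

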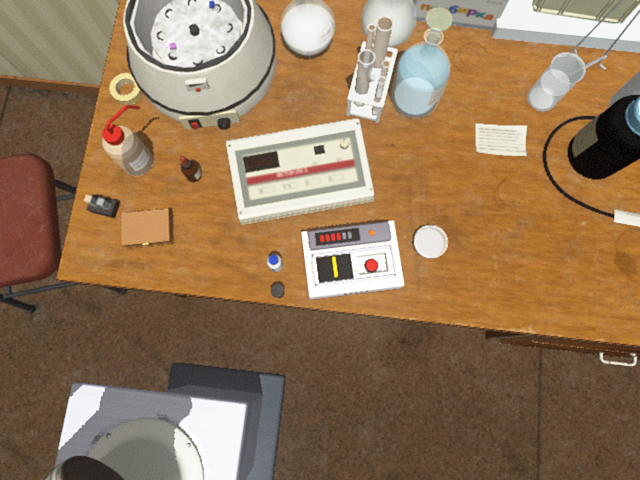

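The top view shows the controller at about (352,260), with the guard's yellow ridge at (335,267) and the red key at (372,265). The vial is at (274,262), the stopper at (278,290) and the dish at (431,241). I'll enlarge it.

Run:
```python
from h import *
p=np.load("top.npz")["p"][210:310,290:415]
cv2.imwrite("pics/crop1.png",cv2.resize(p,None,fx=6,fy=6,interpolation=cv2.INTER_CUBIC)[...,::-1])
```

```text
(no output)
```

View pics/crop1.png

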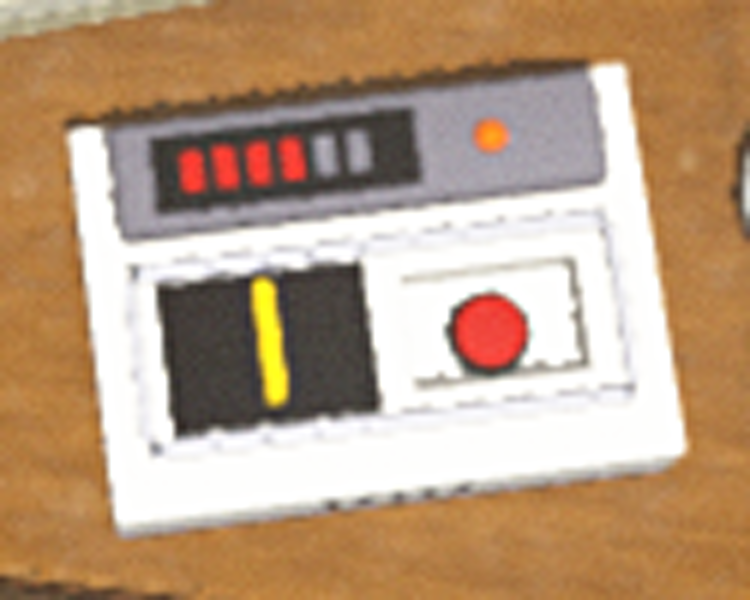

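View pics/scene.png

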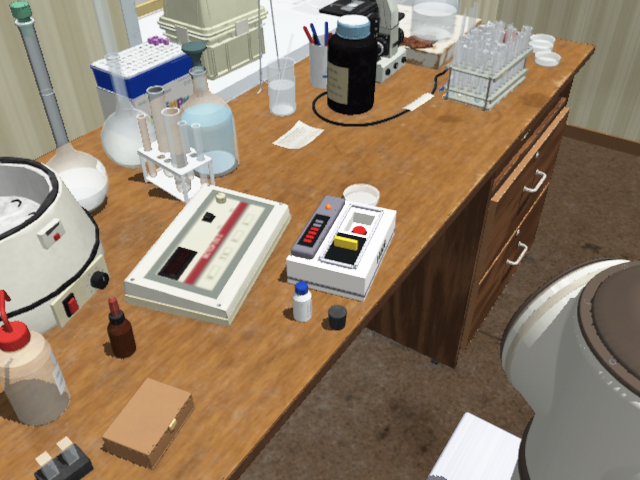

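The crop shows the rail corners at about (135,265), (600,212), (632,390) and (155,448). The ridge runs from (263,280) to (277,405), and the red key is at (490,333). In the scene view the ridge is at (346,242), the red key at (360,230), and nothing is standing on the controller.

Run:
```python
from h import *
from scipy.optimize import least_squares
np.set_printoptions(precision=4,suppress=True)
c=optics.calibration("top")
W=lambda x,y,z: at_z(c,(x+.5)/6-.5+290,(y+.5)/6-.5+210,z)[:2]
obs=[(70,125,.046,60,85),(625,65,.046,60,-85),(687,452,.046,-60,-85),(115,525,.046,-60,85),
(135,265,.052,13,73),(600,212,.052,13,-73),(632,390,.052,-41,-73),(155,448,.052,-41,73),(490,333,.033,-14,-35)]
P=np.array([W(*o[:3]) for o in obs]); M=np.array([o[3:] for o in obs])/1000
R=lambda a:np.array([[np.cos(a),-np.sin(a)],[np.sin(a),np.cos(a)]])
s=least_squares(lambda q:(M@R(q[2]).T+q[:2]-P).ravel(),[.4,-.3,0],loss="soft_l1",f_scale=.002)
x,y,a=s.x; print("ctrl",x,y,np.degrees(a)); print("res mm",(M@R(a).T+[x,y]-P)*1000)
for n,u,v in (("ridgeB",263,280),("ridgeF",277,405)):
    w=W(u,v,.066); print(n,w,"local",R(a).T@(w-[x,y]))
g=R(a)@[-.014,.035]+[x,y]; print("green",g)
# depth check from scene
c2=optics.calibration("scene"); d=np.load("scene.npz")["d"]
for n,(u,v) in dict(ridge=(346,240),red=(360,230)).items():
    w=np.array(c2["eye"])+ray(c2,u,v)*d[v,u]; print(n,w,R(a).T@(w[:2]-[x,y]))
for n,(u,v,z) in dict(vial=(274,261,.058),stop=(278,289,.027),dish=(431,241,.017)).items():
    w=at_z(c,u,v,z)[:2]; print(n,w,R(a).T@(w-[x,y]))
o=get_obs(); print(o["tool_pos"],o["ee_rot"])
# yaw options
```

```text
ctrl 0.42672874541708433 -0.31883933405403736 13.228121155463777
res mm [[-0.9142 -0.6492]
 [ 0.0476  0.3354]
 [-0.0468  0.955 ]
 [ 1.8662 -0.1065]
 [-1.7718  1.9017]
 [-0.28   -3.2079]
 [-0.0072 -1.6076]
 [-0.219   1.8423]
 [ 1.6986 -0.2539]]
ridgeB [ 0.4215 -0.2852] local [0.0026 0.0339]
ridgeF [ 0.385  -0.2933] local [-0.0347  0.0344]
green [ 0.4051 -0.288 ]
ridge [ 0.3989 -0.2871  0.0676] [-0.0198  0.0373]
red [ 0.4163 -0.3577  0.0331] [-0.0191 -0.0354]
vial [ 0.4026 -0.1812] [0.008  0.1396]
stop [ 0.3573 -0.1916] [-0.0385  0.1397]
dish [ 0.4809 -0.4647] [ 0.0193 -0.1543]
[0.2361 0.5236 0.1868] [[-0.9115  0.4112 -0.001 ]
 [ 0.4112  0.9115 -0.0014]
 [ 0.0003 -0.0017 -1.    ]]
```

The rows are not in the units I measure in: shifts go in shares of 62.5 mm and turns go in shares of 90 degrees. I convert before sending: -0.05 m is -0.8, -9.4 degrees / 90 = -0.1044.

Request:
creep_tool:
  deltas: [0, 0, 0, 0, -0.1044, 0, 0, 0, 0, -0.1044, 0, 0, 0, 0, -0.1044, 0, 0, 0, 0, -0.1044, 0, 0, -0.8, 0, 0, 0, 0, -0.8, 0, 0, 0, 0, -0.8, 0, 0, 0, 0, -0.8, 0, 0]
  force: 10

```text
t: 1.1
tool_pos: [0.2824, 0.3279, 0.1873]
ee_rot: [[-0.973, -0.231, -0.0], [-0.231, 0.973, -0.0], [0.0, -0.0, -1.0]]
wrist_force: [-0.0, -0.5, 0.3]
finger_gap: 0.149
gripper_force: 0.0
```

Request:
creep_tool:
  deltas: [0, 0.048, -0.8, 0, 0, 0, 0.048, -0.8, 0, 0, 0, 0.048, -0.8, 0, 0, 0, 0.048, -0.8, 0, 0, 0, 0.048, -0.8, 0, 0, 0, 0.048, -0.8, 0, 0, 0, 0.048, -0.8, 0, 0, 0, 0, -0.8, 0, 0]

```text
t: 2.1
tool_pos: [0.3541, -0.0663, 0.1876]
ee_rot: [[-0.973, -0.23, 0.0], [-0.23, 0.973, -0.0], [-0.0, -0.0, -1.0]]
wrist_force: [1.1, 0.1, 0.2]
finger_gap: 0.005
gripper_force: 0.0
```

Request:
creep_tool:
  deltas: [0, 0, -0.8, 0, 0, 0, 0, -0.8, 0, 0, 0, 0, -0.8, 0, 0, 0, 0, -0.608, 0, 0, 0, 0, 0, 0, 0, 0, 0, 0, 0, 0]

```text
t: 2.85
tool_pos: [0.3972, -0.2466, 0.1872]
ee_rot: [[-0.973, -0.23, -0.001], [-0.23, 0.973, 0.001], [0.001, 0.001, -1.0]]
wrist_force: [-0.3, -0.3, -0.2]
finger_gap: 0.006
gripper_force: 0.0
```

Add to h.py:
```python
C=np.array([.42673,-.31884]); A=np.radians(13.23)
RA=np.array([[np.cos(A),-np.sin(A)],[np.sin(A),np.cos(A)]])
def tell(lx,ly,z):
    o=get_obs(); l=RA.T@(o["tool_pos"][:2]-C); w=np.r_[RA@[lx,ly]+C,z]
    print("local mm",l*1000,"z",o["tool_pos"][2],"tool delta",o["ee_rot"].T@(w-o["tool_pos"]),"F",o["wrist_force"],"gap",o["finger_gap"],"t",o["t"])
    print("yaw",np.degrees(np.arctan2(o["ee_rot"][1,1],o["ee_rot"][0,1])))
```

Run:
```python
from h import *
np.set_printoptions(precision=4,suppress=True)
tell(-.014,.075,.057)
p,d=optics.snapshot("wrist");cv2.imwrite("pics/w1.png",p[...,::-1]); np.savez("w1",p=p,d=d); print(optics.calibration("wrist"))
```

```text
local mm [-12.2479  77.1072] z 0.18721723967126241 tool delta [ 0.0017 -0.0023  0.1302] F [-0.2501 -0.3233 -0.214 ] gap 0.00596520524849586 t 2.85
yaw 103.32252117394344
{'fovy': 58.77426522294527, 'cx': 317.7768432216971, 'cy': 238.27030331814635, 'eye': array([ 0.3251, -0.2633,  0.3844]), 'orientation': array([[-0.2318,  0.9366,  0.2626],
       [ 0.9728,  0.2228,  0.0642],
       [ 0.0016,  0.2704, -0.9628]])}
```

View pics/w1.png

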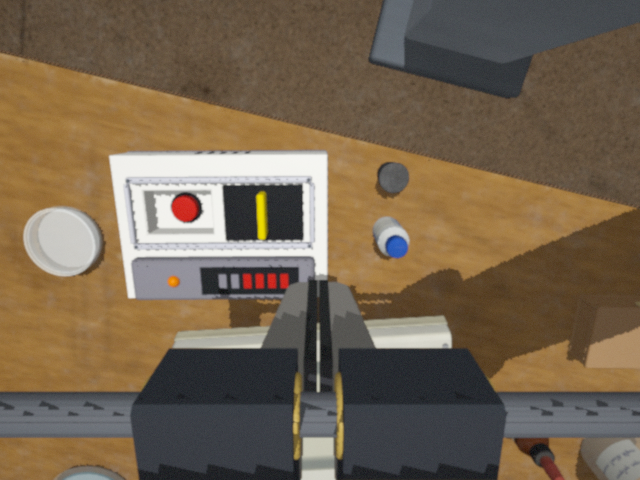

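The wrist view shows the controller squarely. The ridge runs from (262,192) to (263,240), the red key is at (185,208), the front top corners are at (110,155) and (327,153), and the finger tips are at about (318,283). I'll use this to cross-check the fit.

Run:
```python
from h import *
np.set_printoptions(precision=1,suppress=True)
c=optics.calibration("wrist")
for n,u,v,z in [("ridge",262.5,216,.066),("red(-14,-35)",185.5,208,.033),("FR(-60,-85)",111,155,.046),("FL(-60,85)",327,153,.046),("rail(-41,73)",312,179,.052),("rail(-41,-73)",128,181,.052),("rail(13,-73)",135,249,.052),("rail(13,73)",312,247,.052)]:
    print(n,RA.T@(at_z(c,u,v,z)[:2]-C)*1000)
```

```text
ridge [-14.4  35.8]
red(-14,-35) [-13.7 -32.9]
FR(-60,-85) [-58.4 -83.6]
FL(-60,85) [-60.4  85.1]
rail(-41,73) [-40.9  73.5]
rail(-41,-73) [-38.9 -70.1]
rail(13,-73) [ 16.6 -70.9]
rail(13,73) [14.5 73.4]
```

In the tool's units: 0.04 m is 0.64, 0.0017 m is 0.0272.

Request:
creep_tool:
  deltas: [0, 0.0272, -0.032, 0.64, 0, 0, 0, 0, 0.64, 0, 0, 0, 0, 0.48, 0, 0, 0, 0, 0.32, 0, 0, 0, 0, 0, 0, 0, 0, 0, 0, 0]

```text
t: 3.65
tool_pos: [0.3969, -0.2498, 0.0588]
ee_rot: [[-0.973, -0.231, 0.001], [-0.231, 0.973, -0.001], [-0.001, -0.001, -1.0]]
wrist_force: [-0.6, -1.0, -0.7]
finger_gap: 0.008
gripper_force: 0.0
```

Run:
```python
from h import *
np.set_printoptions(precision=4,suppress=True)
tell(-.014,-.014,.057)
p,d=optics.snapshot("scene");cv2.imwrite("pics/s2.png",cv2.resize(p[170:330,270:430],None,fx=3.5,fy=3.5,interpolation=cv2.INTER_CUBIC)[...,::-1])
```

```text
local mm [-13.2001  73.9879] z 0.05881762156158776 tool delta [ 0.001  -0.088   0.0019] F [-0.5738 -1.0012 -0.6888] gap 0.007828409936834844 t 3.65
yaw 103.3691835983458
```

View pics/s2.png

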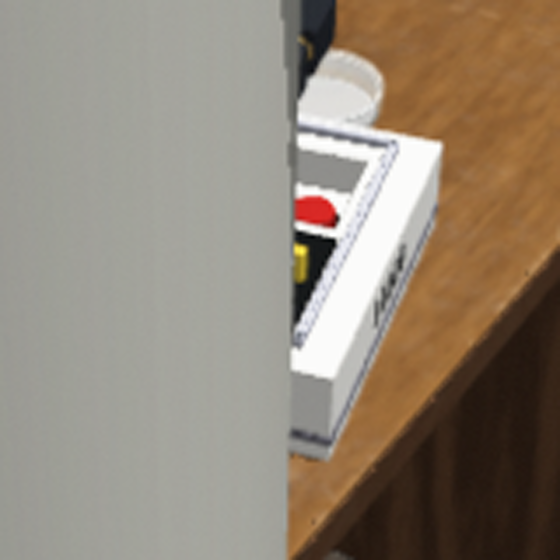

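The arm hides the guard from the scene camera. The tool is where it should be (local y 74 mm, z 59 mm), so I'll push in small steps and watch the force.

In the tool's units: -0.01 m is -0.16, 0.001 m is 0.016.

Request:
creep_tool:
  deltas: [0, 0.016, -0.16, 0.016, 0, 0, 0, -0.16, 0, 0, 0, 0, -0.16, 0, 0, 0, 0, -0.16, 0, 0, 0, 0, -0.16, 0, 0, 0, 0, -0.16, 0, 0]

```text
t: 4.45
tool_pos: [0.4093, -0.3092, 0.0566]
ee_rot: [[-0.973, -0.23, -0.0], [-0.23, 0.973, 0.0], [0.0, 0.0, -1.0]]
wrist_force: [-0.2, 0.3, -0.0]
finger_gap: 0.005
gripper_force: 0.0
```

Run:
```python
from h import *
np.set_printoptions(precision=4,suppress=True)
tell(-.014,-.014,.057)
p,d=optics.snapshot("wrist");cv2.imwrite("pics/w2.png",p[...,::-1])
```

```text
local mm [-14.7479  13.401 ] z 0.056604748478598525 tool delta [-0.0007 -0.0274 -0.0004] F [-0.1607  0.2669 -0.0477] gap 0.005265464799826322 t 4.45
yaw 103.31447875329923
```

View pics/w2.png

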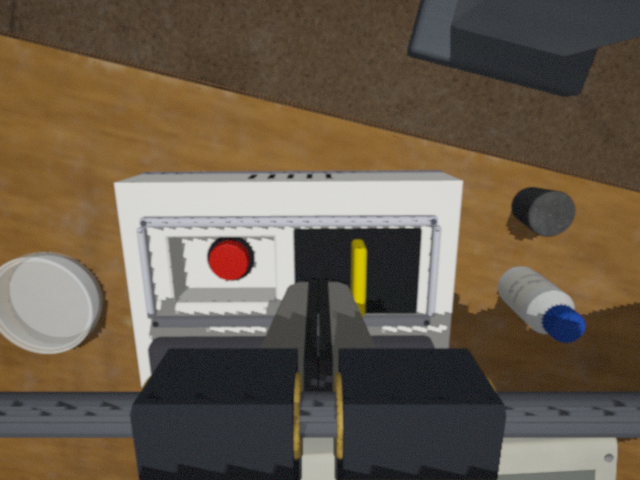

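The wrist view shows the ridge still at (360,270), with the tips to its right-hand (-y) side at (318,283). The guard hasn't moved, so I'll check where the tips really are before going on.

Run:
```python
from h import *
np.set_printoptions(precision=4,suppress=True)
o=get_obs();c=optics.calibration("wrist");p,d=optics.snapshot("wrist")
f=240/np.tan(np.radians(c["fovy"])/2)
q=np.array(c["orientation"]).T@(o["tool_pos"]-c["eye"]);print("TCP px",c["cx"]+f*q[0]/q[2],c["cy"]+f*q[1]/q[2],"depth",q[2], "eye",c["eye"])
for u,v in [(311,286),(326,286),(311,295),(326,295),(300,310),(338,310),(359,255),(359,280),(359,298),(232,258),(250,197),(330,255),(285,255),(400,197),(170,197)]:
    w=c["eye"]+ray(c,u,v)*d[v,u];print((u,v),d[v,u],"local",(RA.T@(w[:2]-C)*1000).round(1),"z",w[2].round(4))
```

```text
TCP px 316.69294416230565 275.17768330934217 depth 0.20971527114841618 eye [ 0.3372 -0.3269  0.2538]
(311, 286) 0.17433453 local [-23.    9.9] z 0.0913
(326, 286) 0.17503278 local [-22.7  16.1] z 0.0907
(311, 295) 0.1639483 local [-23.6  10.1] z 0.1019
(326, 295) 0.16603613 local [-22.8  15.9] z 0.1
(300, 310) 0.15363583 local [-22.5   6.3] z 0.113
(338, 310) 0.15279582 local [-22.9  20. ] z 0.1137
(359, 255) 0.19865662 local [-27.7  31.9] z 0.0647
(359, 280) 0.20188347 local [-15.3  32.2] z 0.0649
(359, 298) 0.20438722 local [-6.1 32.5] z 0.0648
(232, 258) 0.23306157 local [-15.4 -34.2] z 0.0324
(250, 197) 0.20985626 local [-51.7 -20.8] z 0.0464
(330, 255) 0.21440066 local [-22.8  18.8] z 0.0497
(285, 255) 0.21741249 local [-21.9  -4.1] z 0.0469
(400, 197) 0.20941992 local [-51.9  53. ] z 0.0467
(170, 197) 0.20995393 local [-51.6 -60.2] z 0.0463
```

The depth map shows the visible fingers ending near z ≈ 0.088, about 31 mm above the reported TCP. That explains why they passed over the ridge without touching it. I'll go back above the plate on the +y side and probe gently for the true tip height.

In the tool's units: 0.022 m is 0.352, -0.012 m is -0.192.

Request:
creep_tool:
  deltas: [0, 0, 0, -0.192, 0, 0, 0, 0.352, 0, 0, 0, 0, 0.336, 0, 0, 0, 0, 0, 0.192, 0, 0, 0, 0, 0.16, 0, 0, 0, 0, 0, 0]

```text
t: 5.3
tool_pos: [0.3987, -0.2664, 0.0455]
ee_rot: [[-0.973, -0.23, -0.002], [-0.23, 0.973, 0.002], [0.001, 0.002, -1.0]]
wrist_force: [-0.1, -0.3, 0.3]
finger_gap: 0.009
gripper_force: 0.0
```

Request:
creep_tool:
  deltas: [0, 0, 0, 0.048, 0, 0, 0, 0, 0.048, 0, 0, 0, 0, 0, 0, 0, 0, 0, 0, 0]

```text
t: 5.8
tool_pos: [0.3994, -0.2667, 0.0408]
ee_rot: [[-0.973, -0.23, 0.0], [-0.23, 0.973, -0.0], [-0.0, -0.0, -1.0]]
wrist_force: [0.4, -1.2, -0.6]
finger_gap: 0.005
gripper_force: 0.0
```

Run:
```python
from h import *
np.set_printoptions(precision=4,suppress=True)
tell(-.014,.056,.027)
c=optics.calibration("wrist");p,d=optics.snapshot("wrist")
cv2.imwrite("pics/w3.png",p[...,::-1])
for u in (305,311,326,332):
  for v in (280,284,288): 
    w=c["eye"]+ray(c,u,v)*d[v,u];print((u,v),"local",(RA.T@(w[:2]-C)*1000).round(1),"z",w[2].round(4))
```

```text
local mm [-14.7143  56.9879] z 0.04080521487540575 tool delta [-0.0007 -0.001   0.0138] F [ 0.3701 -1.223  -0.6094] gap 0.005053692317518993 t 5.8
yaw 103.31854814565246
(305, 280) local [-15.9  51.5] z 0.0505
(305, 284) local [-21.8  52.1] z 0.0701
(305, 288) local [-21.8  52.2] z 0.0746
(311, 280) local [-22.9  54.6] z 0.0683
(311, 284) local [-23.1  54.7] z 0.0733
(311, 288) local [-22.7  54.7] z 0.0768
(326, 280) local [-22.8  61. ] z 0.0679
(326, 284) local [-22.6  60.9] z 0.0721
(326, 288) local [-22.8  60.8] z 0.0769
(332, 280) local [-15.8  64.2] z 0.0501
(332, 284) local [-22.1  63.5] z 0.0708
(332, 288) local [-22.4  63.3] z 0.0759
```

View pics/w3.png

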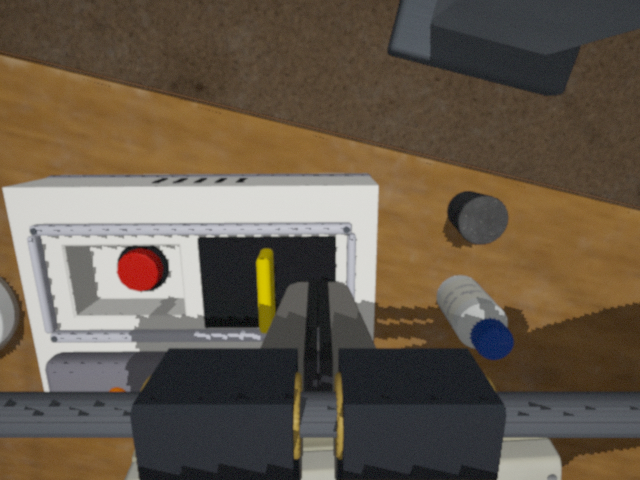

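The view shows the tips on the +y side of the ridge (265,290), over the plate. The TCP reads 41 mm with no contact, which confirms the tips sit about 27 mm above it. I'll lower another 11 mm and push.

In the tool's units: 0.004 m is 0.064, 0.003 m is 0.048.

Request:
creep_tool:
  deltas: [0, 0, 0, 0.064, 0, 0, 0, 0, 0.064, 0, 0, 0, 0, 0.048, 0, 0, 0, 0, 0, 0, 0, 0, 0, 0, 0]

```text
t: 6.48
tool_pos: [0.3993, -0.2667, 0.0297]
ee_rot: [[-0.973, -0.23, 0.0], [-0.23, 0.973, -0.0], [-0.0, -0.0, -1.0]]
wrist_force: [-0.2, -0.7, 0.2]
finger_gap: 0.003
gripper_force: 0.0
```

Request:
creep_tool:
  deltas: [0, 0, -0.128, 0, 0, 0, 0, -0.128, 0, 0, 0, 0, -0.128, 0, 0, 0, 0, -0.128, 0, 0, 0, 0, 0, 0, 0]

```text
t: 7.1
tool_pos: [0.4068, -0.2988, 0.0298]
ee_rot: [[-0.973, -0.23, 0.0], [-0.23, 0.973, -0.001], [0.0, -0.001, -1.0]]
wrist_force: [-0.4, 1.0, -0.1]
finger_gap: 0.005
gripper_force: 0.0
```

Run:
```python
from h import *
np.set_printoptions(precision=4,suppress=True)
tell(-.014,.056,.027)
c=optics.calibration("wrist");p,d=optics.snapshot("wrist")
cv2.imwrite("pics/w4.png",p[...,::-1])
for u in (308,318,328):
  for v in (276,279,282): 
    w=c["eye"]+ray(c,u,v)*d[v,u];print((u,v),"local",(RA.T@(w[:2]-C)*1000).round(1),"z",w[2].round(4))
y=cv2.inRange(p,(170,150,0),(255,255,90)); vs,us=np.nonzero(y)
w=at_z(c,us.mean(),vs.mean(),.066);print(us.mean(),vs.mean(),"ridge local",RA.T@(w[:2]-C)*1000)
```

```text
local mm [-14.8048  24.0762] z 0.029815818554914775 tool delta [-0.0008  0.0319  0.0028] F [-0.3681  1.0214 -0.1369] gap 0.00512997914659321 t 7.1
yaw 103.29060612601269
(308, 276) local [-22.   20.3] z 0.0499
(308, 279) local [-20.7  20.3] z 0.0504
(308, 282) local [-23.2  20.5] z 0.0603
(318, 276) local [-22.3  24.7] z 0.0508
(318, 279) local [-20.8  24.7] z 0.0506
(318, 282) local [-19.2  24.7] z 0.0502
(328, 276) local [-22.1  29.1] z 0.0502
(328, 279) local [-20.8  29.1] z 0.0506
(328, 282) local [-21.8  29. ] z 0.0566
281.8509433962264 300.0264150943396 ridge local [-17.5791   9.9465]
```

View pics/w4.png

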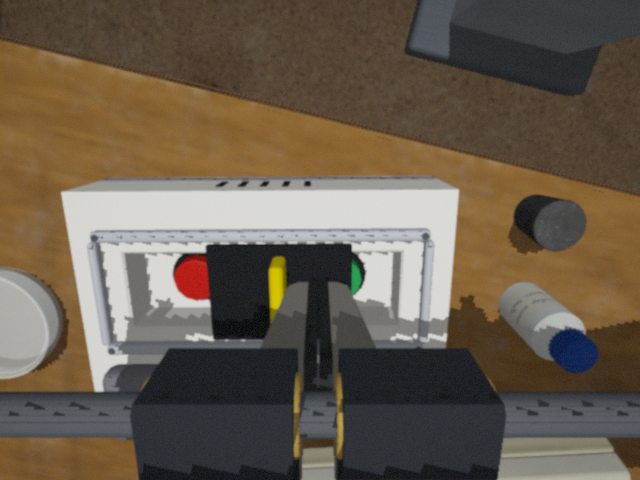

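The guard is moving: the ridge is at (280,290), the green key is starting to show at (355,275), and the controller is unmoved. The ridge-to-TCP offset is about 14 mm, so the stop should come at TCP y ≈ -21 mm.

In the tool's units: -0.008 m is -0.128, -0.007 m is -0.112.

Request:
creep_tool:
  deltas: [0, 0, -0.128, 0, 0, 0, 0, -0.128, 0, 0, 0, 0, -0.128, 0, 0, 0, 0, -0.128, 0, 0, 0, 0, -0.112, 0, 0, 0, 0, -0.048, 0, 0, 0, 0, 0, 0, 0]

```text
t: 8.02
tool_pos: [0.4165, -0.3392, 0.0298]
ee_rot: [[-0.973, -0.23, 0.0], [-0.23, 0.973, -0.001], [-0.0, -0.001, -1.0]]
wrist_force: [0.2, 0.3, -0.3]
finger_gap: 0.002
gripper_force: 0.0
```

Request:
creep_tool:
  deltas: [0, 0, -0.016, 0, 0, 0, 0, -0.016, 0, 0, 0, 0, 0, 0, 0]

```text
t: 8.4
tool_pos: [0.4169, -0.3406, 0.0298]
ee_rot: [[-0.973, -0.23, 0.0], [-0.23, 0.973, -0.0], [-0.0, -0.0, -1.0]]
wrist_force: [-0.4, 1.4, 0.9]
finger_gap: 0.003
gripper_force: 0.5
```

```bash
python3 -c "
from h import *
tell(-.014,-.021,.03)"
```

```text
local mm [-14.58682879 -18.95633113] z 0.02981565405522703 tool delta [-0.00058343 -0.00204468 -0.00018392] F [-0.38887886  1.41338247  0.90232431] gap 0.0025493139788116347 t 8.4
yaw 103.32539698566406
```

In the tool's units: -0.001 m is -0.016.

Request:
creep_tool:
  deltas: [0, 0, -0.016, 0, 0, 0, 0, -0.016, 0, 0, 0, 0, 0, 0, 0]

```text
t: 8.78
tool_pos: [0.4169, -0.341, 0.0297]
ee_rot: [[-0.973, -0.23, -0.001], [-0.23, 0.973, 0.003], [0.0, 0.003, -1.0]]
wrist_force: [-1.7, 7.1, 6.4]
finger_gap: 0.005
gripper_force: 3.7
```

Request:
creep_tool:
  deltas: [0, 0, -0.016, 0, 0, 0, 0, 0, 0, 0]

```text
t: 9.02
tool_pos: [0.4169, -0.3411, 0.0297]
ee_rot: [[-0.973, -0.231, -0.002], [-0.231, 0.973, 0.005], [0.001, 0.005, -1.0]]
wrist_force: [-2.7, 9.9, 8.4]
finger_gap: 0.01
gripper_force: 5.4
```

```bash
python3 -c "
from h import *
tell(-.014,-.021,.03)
c=optics.calibration('wrist');p,d=optics.snapshot('wrist')
cv2.imwrite('pics/w5.png',p[...,::-1])"
```

```text
local mm [-14.61293503 -19.39886184] z 0.02970651982987467 tool delta [-0.00060983 -0.00160065 -0.00030247] F [-2.66607034  9.93036652  8.44694267] gap 0.010227379368815513 t 9.025
yaw 103.33262362799312
```

View pics/w5.png

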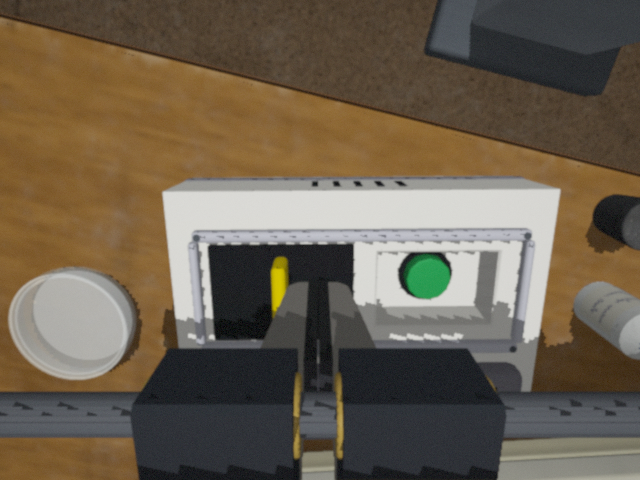

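The guard is home: the ridge is at (280,285) and the force rose to 10 N at the stop. The green key is open at (427,275). I'll back off, lift, move over the green well and re-measure the key.

In the tool's units: 0.025 m is 0.4, 0.024 m is 0.384.

Request:
creep_tool:
  deltas: [0, 0, 0.128, 0, 0, 0, 0, 0, -0.32, 0, 0, 0, 0, -0.32, 0, 0, 0, 0.4, 0, 0, 0, 0, 0.384, 0, 0, 0, 0, 0, 0, 0, 0, 0, 0, 0, 0]

```text
t: 9.95
tool_pos: [0.4047, -0.289, 0.0699]
ee_rot: [[-0.973, -0.23, 0.001], [-0.23, 0.973, -0.001], [-0.0, -0.001, -1.0]]
wrist_force: [-0.0, 0.4, 0.3]
finger_gap: 0.002
gripper_force: 0.0
```

Run:
```python
from h import *
np.set_printoptions(precision=4,suppress=True)
tell(-.014,.035,.01)
c=optics.calibration("wrist");p,d=optics.snapshot("wrist")
hsv=cv2.cvtColor(p,cv2.COLOR_RGB2HSV);m=cv2.inRange(hsv,(50,120,60),(80,255,255));m[:, :]=m
n,l,s,ce=cv2.connectedComponentsWithStats(m);i=1+np.argmax(s[1:,4]);print(s[i],ce[i])
y=cv2.inRange(p,(170,150,0),(255,255,90)); vs,us=np.nonzero(y)
w=at_z(c,us.mean(),vs.mean(),.066);print("ridge",RA.T@(w[:2]-C)*1000)
cv2.imwrite("pics/w6.png",p[...,::-1])
f=240/np.tan(np.radians(c["fovy"])/2)
x,yy,W,H=s[i,:4]
print("key left/right/top local",[(RA.T@(at_z(c,a,b,.033)[:2]-C)*1000).round(1) for a,b in((x,yy+W/2),(x+W,yy+W/2),(x+W/2,yy))])
for u in (308,318,328):
  for v in (282,285,288,291): 
    w=c["eye"]+ray(c,u,v)*d[v,u];print((u,v),"local",(RA.T@(w[:2]-C)*1000).round(1),"z",w[2].round(4))
```

```text
local mm [-14.6098  34.1071] z 0.06994090874075325 tool delta [-0.0006  0.001   0.0599] F [-0.011   0.3817  0.288 ] gap 0.0023290374478337986 t 9.95
yaw 103.31479577682006
[ 299  233   39   38 1151] [318.4031 251.5795]
ridge [ -8.4594 -29.3319]
key left/right/top local [array([-14.5,  23.8]), array([-14.6,  46.2]), array([-26.2,  35. ])]
(308, 282) local [-22.6  30.5] z 0.0992
(308, 285) local [-22.8  30.6] z 0.1032
(308, 288) local [-23.1  30.7] z 0.1071
(308, 291) local [-22.3  30.7] z 0.1084
(318, 282) local [ 4.  34.8] z 0.032
(318, 285) local [ 4.7 34.8] z 0.0349
(318, 288) local [ 4.6 34.8] z 0.0399
(318, 291) local [ 4.3 34.8] z 0.045
(328, 282) local [-21.6  39. ] z 0.0966
(328, 285) local [-21.8  38.9] z 0.1007
(328, 288) local [-22.   38.8] z 0.1044
(328, 291) local [-22.3  38.7] z 0.1083
```

View pics/w6.png

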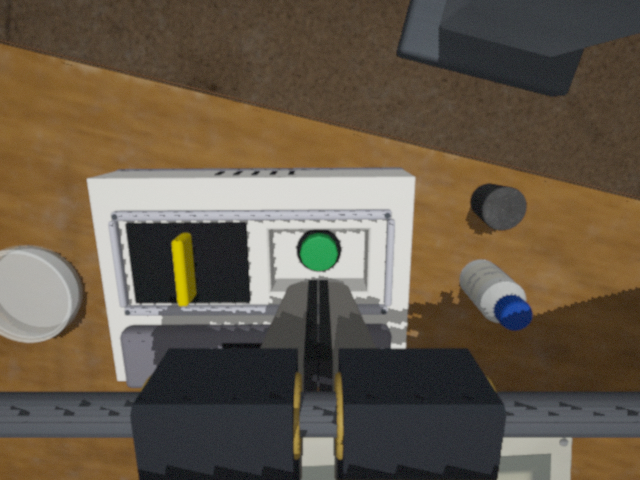

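The guard is home at the left (ridge (184,268)). The green key at (318,251) measures at local (-14.5, 35), directly below the fingers. I'll go down into the well, then continue slowly.

In the tool's units: 0.02 m is 0.32, 0.001 m is 0.016.

Request:
creep_tool:
  deltas: [0, 0, 0.016, 0.32, 0, 0, 0, 0, 0.32, 0, 0, 0, 0, 0.16, 0, 0, 0, 0, 0.08, 0, 0, 0, 0, 0.032, 0, 0, 0, 0, 0, 0]

```text
t: 10.75
tool_pos: [0.4044, -0.2874, 0.0131]
ee_rot: [[-0.973, -0.23, 0.001], [-0.23, 0.973, -0.001], [-0.0, -0.001, -1.0]]
wrist_force: [-0.8, -0.4, -0.5]
finger_gap: 0.007
gripper_force: 0.0
```

Request:
creep_tool:
  deltas: [0, 0, 0, 0.032, 0, 0, 0, 0, 0.032, 0, 0, 0, 0, 0.016, 0, 0, 0, 0, 0, 0]

```text
t: 11.25
tool_pos: [0.4041, -0.287, 0.0076]
ee_rot: [[-0.973, -0.23, -0.0], [-0.23, 0.973, 0.0], [0.0, 0.0, -1.0]]
wrist_force: [-0.1, -0.4, -1.0]
finger_gap: 0.002
gripper_force: 0.0
```

In the tool's units: 0.001 m is 0.016.

Request:
creep_tool:
  deltas: [0, 0, 0, 0.016, 0, 0, 0, 0, 0.016, 0, 0, 0, 0, 0, 0]

```text
t: 11.62
tool_pos: [0.4042, -0.2872, 0.0058]
ee_rot: [[-0.973, -0.23, 0.0], [-0.23, 0.973, -0.0], [-0.0, -0.0, -1.0]]
wrist_force: [-0.1, 1.0, 2.0]
finger_gap: 0.003
gripper_force: 0.7
```

Request:
creep_tool:
  deltas: [0, 0, 0, 0.016, 0, 0, 0, 0, 0.016, 0, 0, 0, 0, 0, 0]

```text
t: 12.0
tool_pos: [0.4042, -0.2872, 0.0038]
ee_rot: [[-0.973, -0.23, 0.0], [-0.23, 0.973, -0.0], [-0.0, -0.0, -1.0]]
wrist_force: [-0.2, -0.2, 3.2]
finger_gap: 0.002
gripper_force: 1.3
```

Request:
creep_tool:
  deltas: [0, 0, 0, 0.016, 0, 0, 0, 0, 0, 0]

```text
t: 12.25
tool_pos: [0.4042, -0.2872, 0.0028]
ee_rot: [[-0.973, -0.23, 0.0], [-0.23, 0.973, -0.0], [-0.0, -0.0, -1.0]]
wrist_force: [-0.1, 0.0, 3.7]
finger_gap: 0.009
gripper_force: 1.6
```

The force follows the spring curve, which puts the key at about 4 mm. I'll continue to the hard stop and hold there.

In the tool's units: 0.001 m is 0.016.

Request:
creep_tool:
  deltas: [0, 0, 0, 0.016, 0, 0, 0, 0, 0, 0]

```text
t: 12.5
tool_pos: [0.4042, -0.2872, 0.0018]
ee_rot: [[-0.973, -0.23, 0.0], [-0.23, 0.973, -0.0], [-0.0, -0.0, -1.0]]
wrist_force: [0.3, 0.2, 3.9]
finger_gap: 0.005
gripper_force: 1.9
```

Request:
creep_tool:
  deltas: [0, 0, 0, 0.016, 0, 0, 0, 0, 0, 0]

```text
t: 12.75
tool_pos: [0.4042, -0.2872, 0.0014]
ee_rot: [[-0.973, -0.231, -0.0], [-0.231, 0.973, 0.0], [0.0, 0.0, -1.0]]
wrist_force: [-1.8, 3.1, 9.6]
finger_gap: 0.004
gripper_force: 4.7
```

The force jumped to 9.6 N, which is the hard stop. I'll hold about 2 s, then withdraw.

Request:
creep_tool:
  deltas: [0, 0, 0, 0, 0, 0, 0, 0, 0, 0, 0, 0, 0, 0, 0, 0, 0, 0, 0, 0, 0, 0, 0, 0, 0, 0, 0, 0, 0, 0, 0, 0, 0, 0, 0, 0, 0, 0, 0, 0]

```text
t: 13.75
tool_pos: [0.4043, -0.2872, 0.0014]
ee_rot: [[-0.973, -0.23, -0.0], [-0.23, 0.973, -0.0], [0.0, -0.0, -1.0]]
wrist_force: [-1.9, 1.6, 10.0]
finger_gap: 0.004
gripper_force: 4.7
```

Request:
creep_tool:
  deltas: [0, 0, 0, 0, 0, 0, 0, 0, 0, 0, 0, 0, 0, 0, 0, 0, 0, 0, 0, 0, 0, 0, 0, 0, 0, 0, 0, 0, 0, 0, 0, 0, 0, 0, 0, 0, 0, 0, 0, 0]

```text
t: 14.75
tool_pos: [0.4042, -0.2872, 0.0014]
ee_rot: [[-0.973, -0.23, -0.0], [-0.23, 0.973, -0.0], [0.0, 0.0, -1.0]]
wrist_force: [-1.3, 2.9, 9.9]
finger_gap: 0.005
gripper_force: 4.7
```

Request:
creep_tool:
  deltas: [0, 0, 0, -0.08, 0, 0, 0, 0, -0.16, 0, 0, 0, 0, -0.48, 0, 0, 0, 0, -0.64, 0, 0, 0, 0, -0.64, 0, 0, 0, 0, 0, 0, 0, 0, 0, 0, 0, 0, 0, 0, 0, 0]

```text
t: 15.75
tool_pos: [0.4032, -0.2861, 0.124]
ee_rot: [[-0.973, -0.23, -0.002], [-0.23, 0.973, 0.003], [0.002, 0.003, -1.0]]
wrist_force: [0.0, -0.3, -0.3]
finger_gap: 0.009
gripper_force: 0.0
```

Run:
```python
from h import *
np.set_printoptions(precision=4,suppress=True)
tell(-.014,.035,.01)
c=optics.calibration("wrist");p,d=optics.snapshot("wrist")
cv2.imwrite("pics/w7.png",p[...,::-1])
m=cv2.inRange(cv2.cvtColor(p,cv2.COLOR_RGB2HSV),(50,120,60),(80,255,255));n,l,s,ce=cv2.connectedComponentsWithStats(m)
i=1+np.argmax(s[1:,4]);u,v=ce[i].astype(int);w=c["eye"]+ray(c,u,v)*np.median(d[v-3:v+4,u-3:u+4]);print("key",RA.T@(w[:2]-C)*1000,w[2])
```

```text
local mm [-15.378   37.2802] z 0.12395641361516968 tool delta [-0.0016 -0.0026  0.1139] F [ 0.0131 -0.2821 -0.3055] gap 0.008668608807133733 t 15.75
yaw 103.31468118429976
key [-15.57    34.8707] 0.03313469518280521
```

View pics/w7.png

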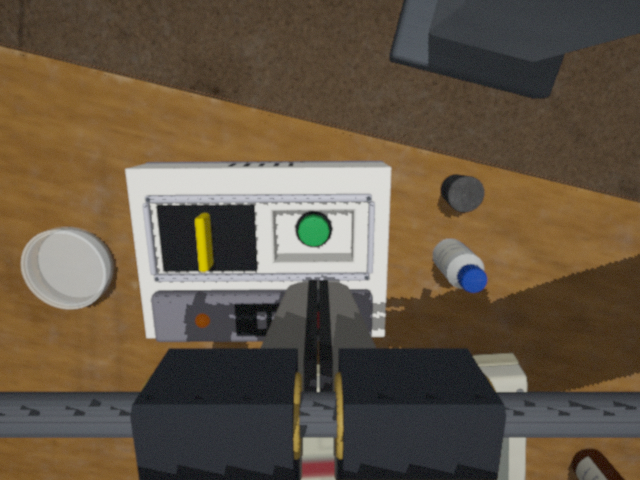

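The guard is home over the red well (ridge (204,240)). The green key at (314,230) is back up at z = 33 mm, the lamp has dimmed, and nothing else has moved. I'm handing it in.

```bash
python3 -c "
from cell import arm
print(arm.finish_job())"
```

```text
the job is handed in; nothing more can be done
None
```

I pushed the guard fully home over the red well, held the green key at its hard stop for about 2 s, saw it spring back up, and handed the job in at about 16 s; no verdict was returned.

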